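Fit the matching adapter on the wheel hub's studs

TASK

A scooter wheel hub stands on a sloping repair stand with its studs bare. Of the three aluminium adapters on the bench, take the one whose bolt-hole pattern lines up with the studs and fit it on the hub, neck outward, pushed down until its disc lies flush on the hub's face, then let go. Leave the other two adapters, the oil bottle and the spanner where they are.

Things in the scene. Friction and masses are not known exactly. Their poses are not given: they have to be found in the camera images.
- stud_plate: hub face, a fixed dark disc 120 mm across, flat. Origin: its centre, 115 mm above the bench. z: outward normal, leaning 30 degrees from vertical towards the robot's side. Three brass studs, 8 mm diameter, 18 mm long (last 4 mm tapered), stand along z at 39 mm radius: one on +x, the others at 120 and 240 degrees about z.
- hub_stand: green stand that carries the hub, fixed: base plate 170 (x) by 150 mm, 12 mm thick; post and finned drum above it. Origin: centre of its underside, z up. The hub face's centre is 10 mm towards -x from it, 115 mm up; the face slopes down towards -x.
- adapter_b_neck (a point): Aluminium adapter lying neck up: disc 110 mm across, 10 mm thick; rectangular neck 26 (x) by 36 mm (y), 55 mm tall, on top; 0.28 to 0.56 kg. Three 13 mm through holes at 39 mm radius: on +x and at 120 and 240 degrees about z. Point: neck centre, on the axis, 37.5 mm above the disc's underside; z out of the neck's top, x square to the two flats to grip (26 mm apart), y along them.
- adapter_a_neck (a point): Aluminium adapter lying neck up: disc 110 mm across, 10 mm thick; rectangular neck 26 (x) by 36 mm (y), 55 mm tall, on top; 0.28 to 0.56 kg. Three 13 mm through holes at only 28 mm radius: on +x and at 120 and 240 degrees about z. Point: neck centre, on the axis, 37.5 mm above the disc's underside; z out of the neck's top, x square to the two flats to grip (26 mm apart), y along them.
- adapter_c_neck (a point): Aluminium adapter lying neck up: disc 110 mm across, 10 mm thick; rectangular neck 26 (x) by 36 mm (y), 55 mm tall, on top; 0.28 to 0.56 kg. Four 13 mm through holes at 39 mm radius, on +x, +y, -x and -y. Point: neck centre, on the axis, 37.5 mm above the disc's underside; z out of the neck's top, x square to the two flats to grip (26 mm apart), y along them.
- spanner: steel open-ended spanner, 180 mm long, lying on the bench; a bystander. Origin on its underside near the middle, x along its length.
- oil_bottle: green plastic oil bottle with a red cap, 60 mm in diameter and 150 mm tall, standing on the bench; a bystander. Origin at the centre of its underside, z up.

How it is judged:
By the outcome, as a careful person would: the job done as asked, in the order asked, and still so for the second after the job is handed in, with the robot touching nothing.
It also fails if it takes over 38 s, if anything falls off the work surface, if the arm or the gripper's body presses on something with over 40 N, if the wrist force passes 120 N, or if a joint passes its speed limit or range.

ROBOT

A 7-joint arm with a two-finger parallel gripper is mounted at the origin on the work surface. World frame = base frame: x ahead of the robot, y to its left, z up, the work surface at z = 0. Lengths are in m, angles in rad, forces in N, time in s.
With the tool pointing down it reaches from about 0.425 to 0.925 m from the base axis. Payload 6.8 kg.
Tool frame: the origin (TCP) lies midway between the tips of the shut fingers; the grasp point (between the pads) lies 19 mm behind it; z points along the fingers, y is the line along which they close (so a half turn about z gives the same grasp; the last joint's range is limited). The gripper opens to 85 mm and grips with 20 to 120 N. Pads are 22 mm wide; open, the fingers measure 114 mm over their backs; the gripper's body (76 mm by 85 mm) begins 54 mm behind the grasp point. The pads swing forward as they close: fully open they stand 13 mm farther back than shut.
Start: joints at [1.113, 0.477, 0.022, 1.555, -0.011, 1.109, -0.083], TCP at [0.231, -0.634, 0.231] pointing down, gripper open.
Joint ranges: [-2.96, 2.96], [-0.34, 2.1], [-1.41, 1.46], [0.24, 2.44], [-1.37, 4.51], [0.17, 1.92], [-2.96, 2.96]. Speed limits (rad/s): [2.39, 2.39, 3.14, 3.14, 3.14, 3.14, 3.14].

INTERFACE

Orientations are given as a unit quaternion [w, x, y, z].
In Python, from station import bot gives the robot as it stands.
- The arm moves only by the tool jog_arm, never from a script. Its argument "rows" is a list of rows, each an object of numbers: "fingers": the finger opening in mm, from 0 to 85.4; "x", "y", "z": the shift along the tool's x, y, z in mm; "ax", "ay", "az": the turn, a rotation vector about the tool's x, y, z in degrees. A call has exactly 8 rows; each row shifts and turns the commanded pose from where the row before left it, along the tool's axes as they then stand; what a row does not reach is not made up. A row lasts 1/10 s, in which the tool goes at most 50 mm and 8.59 degrees, less where a joint would pass 70% of its speed; a pose out of reach is approached as far as the arm can. A call with a gripper value outside its range is refused whole. The fingers move at their own pace and stop on an object; "force" is the grip in N (left out, the last holds). Time passes only in rows, so rows that do not move let the fingers close, or fill a call up. It gives the time, the measured TCP pose, the force, the opening and the grip force at its end, in the units of the state.
- bot.get_obs(): the state, without advancing time (a new reading comes with each control period).
- bot.read_camera(name): name is "scene" or "side" or "wrist"; returns a dict with "pixels" (400x640x3 uint8, red, green, blue), "vertical_fov" (degrees; the focal length in pixels is half the picture's height over the tangent of half this angle, whatever the lens; pixels are square), "cx", "cy" (the principal point, pixels), "dist_coeffs" ([k1, k2, p1, p2, k3] as OpenCV has them; the pictures are not rectified), "world_from_camera" (4x4, takes a point from camera to world coordinates). Camera axes: x right, y down, z forward; pixel columns grow to the right and rows downward; lengths in m; the calibration is good to about 2 mm. A picture is of the moment at which its call begins. There is no depth.
- bot.hand_in(): hands the job in; it is judged then, once.
The state is a dict: "t": time; "q": joint angles; "joint_vel": joint speeds; "joint_torque": joint torques, N m; "eef_pos": TCP position; "tool_rot": TCP orientation; "contact_force": force on the tool from outside, world axes, zero at the start; "torque": the same for the moment, N m; "gripper_width": opening from 0.0 (shut) to 1.0 (fully open); "grasp_force": force on a finger pad.
Only numpy, scipy, OpenCV 4.12 (cv2) and the standard library are available. Lean on these libraries where they do the work, as an engineer would, in place of code of your own. Each camera call takes 0.05 s, during which the arm holds its last target. There are 200 camera calls.

## Working session

There is one attempt and no reset: what is moved stays moved. The work goes in short steps, Python scripts to look and compute and a tool call to move; the robot and the scene stay as the last step left them, time stands still between calls to the robot, and variables do not carry over. Pictures are saved under pics/ and viewed, at most 13 in all, crops included, and the job is handed in when it is done.

Besides the shell and the picture viewer there is one more tool, called after "Call:" as name(argument=value, ...) on one line, values as JSON. jog_arm: Moves the arm, as the interface text tells. Its arguments: {"type":"object","properties":{"rows":{"type":"array","items":{"type":"object","properties":{"fingers":{"type":"number"},"x":{"type":"number"},"y":{"type":"number"},"z":{"type":"number"},"ax":{"type":"number"},"ay":{"type":"number"},"az":{"type":"number"}}}},"force":{"type":"number"}},"required":["rows"]}

```bash
mkdir -p pics; ls; python3 - <<'E'
from station import bot
import cv2,numpy as np,pickle
o=bot.get_obs();print(o)
for n in ["scene","side"]:
    c=bot.read_camera(n);pickle.dump(c,open(f"pics/{n}0.pkl","wb"))
    cv2.imwrite(f"pics/{n}0.png",c["pixels"][:,:,::-1]);c.pop("pixels");print(n,c)
E
```

```text
pics
{'t': 0.0, 'q': array([ 1.11289549,  0.47781953,  0.02234552,  1.55645378, -0.01152301,
        1.10929802, -0.083067  ]), 'joint_vel': array([-7.65615765e-04, -1.16445615e-03,  9.66045823e-05,  6.23446098e-05,
        5.12683057e-04, -1.79328396e-04,  8.77527681e-04]), 'joint_torque': array([ 1.17112268e-03, -5.96446788e+01,  1.60819005e+00, -2.81194353e+01,
        1.23627449e-02,  9.36535449e-03, -1.71116454e-05]), 'eef_pos': array([ 0.23111445, -0.63356781,  0.23031181]), 'tool_rot': array([-8.98799102e-04,  9.84740041e-01,  1.74029293e-01, -2.19989839e-04]), 'contact_force': array([ 0.8875596 ,  0.34964348, -0.0324217 ]), 'torque': array([ 0.00776098,  0.01673975, -0.0188011 ]), 'grasp_force': 0.0, 'gripper_width': 1.0022098281874336}
scene {'vertical_fov': 53.96676875453871, 'cx': 317.18055462925275, 'cy': 203.03912707416146, 'dist_coeffs': array([0.01203171, 0.        , 0.        , 0.        , 0.        ]), 'world_from_camera': array([[-2.17915781e-01,  6.19995299e-01, -7.53736388e-01,
         1.21315053e+00],
       [ 9.75967527e-01,  1.38185171e-01, -1.68499983e-01,
         1.10686618e-01],
       [-3.14005668e-04, -7.72341044e-01, -6.35208008e-01,
         5.86001995e-01],
       [ 0.00000000e+00,  0.00000000e+00,  0.00000000e+00,
         1.00000000e+00]])}
side {'vertical_fov': 52.455748825573984, 'cx': 319.68370776499864, 'cy': 196.45529370470305, 'dist_coeffs': array([-0.03196349,  0.        ,  0.        ,  0.        ,  0.        ]), 'world_from_camera': array([[ 0.84320849, -0.37521849,  0.38498122,  0.27121167],
       [-0.53757953, -0.59222187,  0.60023454, -0.59556166],
       [ 0.0027752 , -0.71308088, -0.70107628,  0.76208514],
       [ 0.        ,  0.        ,  0.        ,  1.        ]])}
```

View pics/scene0.png

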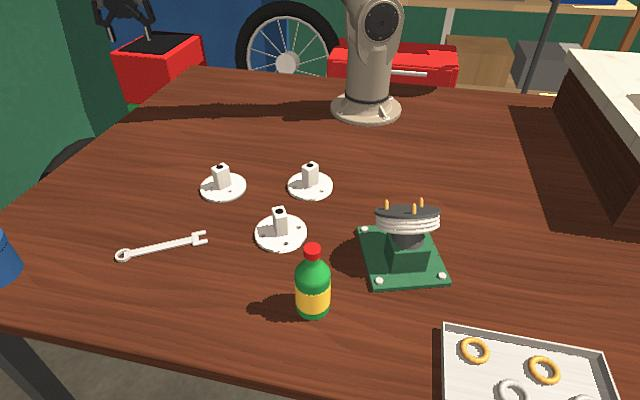

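View pics/side0.png

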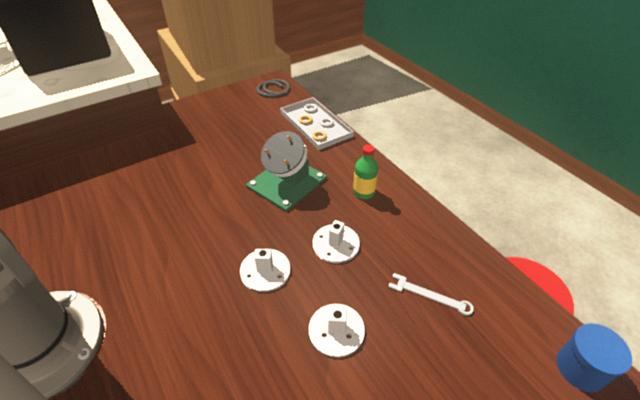

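The three adapters appear in the side view near (265,268), (336,243) and (337,330). The hub is near (285,155). I'll enlarge these.

```bash
python3 - <<'E'
import cv2,numpy as np
s=cv2.imread("pics/side0.png");c=cv2.imread("pics/scene0.png")
r=lambda i,x,y,w,h,k:cv2.resize(i[y:y+h,x:x+w],None,fx=k,fy=k,interpolation=cv2.INTER_CUBIC)
cv2.imwrite("pics/m1.png",r(s,235,215,135,145,4)) 
a=r(s,240,120,95,95,4); b=r(c,350,190,105,105,5)
m=np.zeros((525,380+525-105,3),np.uint8)
m=np.zeros((525,800,3),np.uint8); m[:380,:380]=a; m[:,380:]=b[:,:420]
cv2.imwrite("pics/m2.png",m)
E
```

```text
(no output)
```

View pics/m1.png

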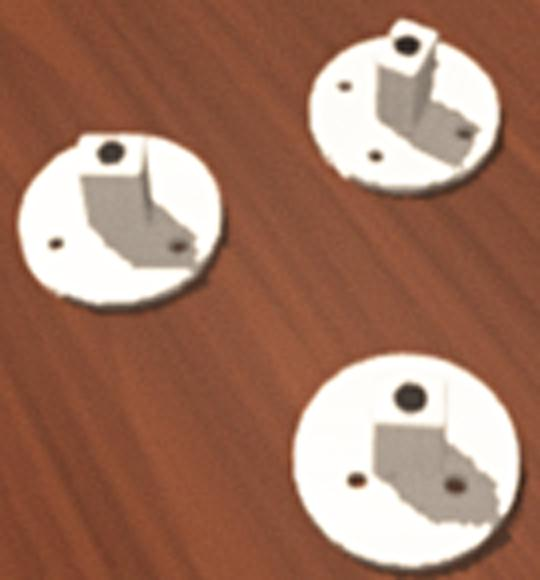

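View pics/m2.png

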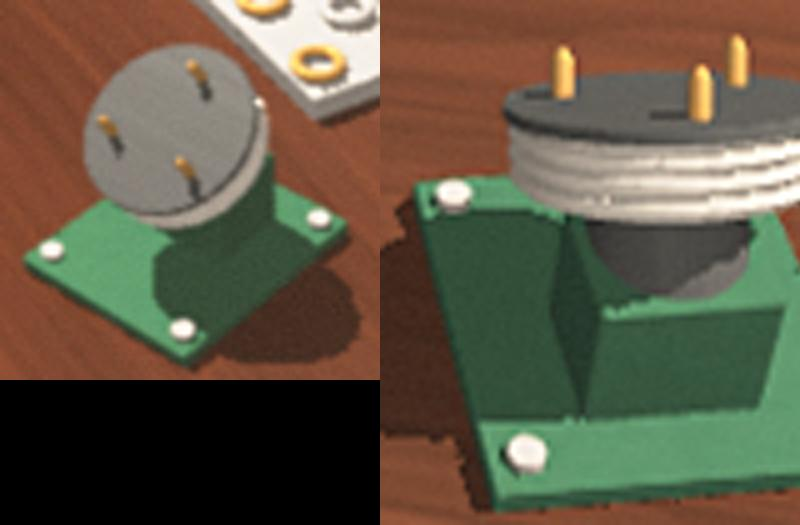

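```bash
cat >h.py <<'E'
import numpy as np,cv2,pickle
from scipy.optimize import least_squares
from scipy.spatial.transform import Rotation as R
def cam(c):
    f=200/np.tan(np.radians(c["vertical_fov"]/2))
    return np.array([[f,0,c["cx"]],[0,f,c["cy"]],[0,0,1.]]),c["dist_coeffs"],c["world_from_camera"]
def proj(c,P):
    K,d,T=cam(c);W=np.linalg.inv(T)
    return cv2.projectPoints(np.asarray(P,float).reshape(-1,3),cv2.Rodrigues(W[:3,:3])[0],W[:3,3],K,d)[0][:,0]
def onplane(c,uv,z):
    K,d,T=cam(c);u=cv2.undistortPoints(np.asarray(uv,float).reshape(-1,1,2),K,d)[:,0]
    r=np.c_[u,np.ones(len(u))]@T[:3,:3].T;o=T[:3,3]
    return o+r*((z-o[2])/r[:,2])[:,None]
ld=lambda n:pickle.load(open(f"pics/{n}0.pkl","rb"))
ang=np.radians([0,120,240])
def circ(r,z):return np.c_[r*np.cos(ang),r*np.sin(ang),z+0*ang]
def hubR(yaw):return (R.from_euler('z',yaw)*R.from_euler('y',-np.pi/6))
E
python3 - <<'E'
from h import *
s,c=ld("side"),ld("scene")
cr=lambda p,x,y,k:(np.array(p)+.5)/k-.5+[x,y]
for n,b,h in [("left",(111,153),[(55,243),(178,246)]),("upper",(407,45),[(345,86),(375,156),(465,133)]),("bottom",(410,397),[(357,480),(456,485)])]:
    C=onplane(s,cr([b],235,215,4),.065)[0];H=onplane(s,cr(h,235,215,4),.01)-C
    print(n,C.round(4),"r",np.hypot(H[:,0],H[:,1]).round(4),"ang",np.degrees(np.arctan2(H[:,1],H[:,0])).round(1))
tS=cr([(101,117),(192,61),(179,157)],240,120,4); tC=cr([(565-380,47),(702-380,65),(738-380,37)],350,190,5)
bC=cr([(565-380,97),(702-380,121),(738-380,87)],350,190,5)
import itertools
res=[]
for ps in itertools.permutations(range(3)):
  for pc in itertools.permutations(range(3)):
   for y0 in (0,):
    def f(p):
        P=hubR(p[2]).apply(circ(.039,.018))+[p[0],p[1],.115]
        B=hubR(p[2]).apply(circ(.039,.0))+[p[0],p[1],.115]
        return np.r_[(proj(s,P)-tS[list(ps)]).ravel(),(proj(c,P)-tC[list(pc)]).ravel(),(proj(c,B)-bC[list(pc)]).ravel()]
    q=least_squares(f,[.65,.15,y0]);res.append((q.cost,ps,pc,q.x,f(q.x).round(1)))
res.sort(key=lambda a:a[0])
for r in res[:2]:print(r)
E
```

```text
left [ 0.4572 -0.0786  0.065 ] r [0.0397 0.0402] ang [177.7 -65.3]
upper [ 0.6347 -0.0999  0.065 ] r [0.0384 0.041  0.0405] ang [ 123.6 -148.3  -62.2]
bottom [ 0.5112 -0.2843  0.065 ] r [0.0286 0.0294] ang [177.7 -67.9]
(np.float64(1.1697575070609416), (1, 0, 2), (1, 2, 0), array([0.63553004, 0.15237156, 0.31710405]), array([ 0.3,  0. ,  0.5, -0.6,  0.4,  0.1,  0.1,  0.4,  0.2, -0. , -0.2,
        0.1,  0.1, -0.7,  0.2, -0.7, -0. , -0.5]))
(np.float64(151.0025961631416), (1, 0, 2), (2, 1, 0), array([0.63443789, 0.15339187, 0.51789251]), array([-1.9, -0.7, -0.1,  1.4,  3.1, -0.7, -3.9,  5.4,  4. , -7.8, -1.1,
        2.4, -2.8,  5.3,  4.9, -9.8,  0.1,  1.7]))
```

```bash
cat >>h.py <<'E'
def rows(p0,r0,p1,r1,N,dp=1,da=1):
    "rows of tool-frame deltas along straight line/slerp, rounding fed back"
    p,r=np.array(p0,float),r0;rv=(r0.inv()*r1).as_rotvec();out=[]
    for i in range(1,N+1):
        t=i/N;pt=p0+(np.array(p1)-p0)*t;rt=r0*R.from_rotvec(rv*t)
        d=np.round(r.inv().apply(pt-p)*1000,dp);a=np.round(np.degrees((r.inv()*rt).as_rotvec()),da)
        out.append({k:float(v) for k,v in zip(["x","y","z","ax","ay","az"],np.r_[d,a]) if abs(v)>0})
        p=p+r.apply(d/1000);r=r*R.from_rotvec(np.radians(a))
    return out
def qr(q):return R.from_quat([q[1],q[2],q[3],q[0]])
def down(th):  # tool z down, tool y at angle th (rad)
    y=np.array([np.cos(th),np.sin(th),0]);z=np.array([0,0,-1.]);return R.from_matrix(np.c_[np.cross(y,z),y,z])
def plan(p1,r1,N,dp=1,da=1):
    from station import bot
    o=bot.get_obs();import json
    for i,x in enumerate(rows(o["eef_pos"],qr(o["tool_rot"]),p1,r1,N,dp,da)):print(json.dumps(x),"\n" if i%8==7 else "")
E
python3 -c "
from h import *
plan([.457,-.0786,.2],down(np.radians(56)),16,0,1)"
```

```text
{"x": 25.0, "y": -28.0, "z": 2.0, "az": -7.9} 
{"x": 29.0, "y": -24.0, "z": 2.0, "az": -7.8} 
{"x": 32.0, "y": -20.0, "z": 2.0, "az": -7.9} 
{"x": 34.0, "y": -15.0, "z": 2.0, "az": -7.9} 
{"x": 36.0, "y": -11.0, "z": 2.0, "az": -7.9} 
{"x": 37.0, "y": -5.0, "z": 2.0, "az": -7.8} 
{"x": 37.0, "y": -1.0, "z": 2.0, "ay": -0.1, "az": -7.9} 
{"x": 37.0, "y": 5.0, "z": 2.0, "az": -7.9} 

{"x": 36.0, "y": 10.0, "z": 1.0, "az": -7.9} 
{"x": 35.0, "y": 15.0, "z": 2.0, "az": -7.8} 
{"x": 32.0, "y": 19.0, "z": 2.0, "az": -7.9} 
{"x": 29.0, "y": 23.0, "z": 2.0, "az": -7.9} 
{"x": 26.0, "y": 28.0, "z": 2.0, "az": -7.8} 
{"x": 22.0, "y": 30.0, "z": 2.0, "ax": -0.1, "az": -7.9} 
{"x": 17.0, "y": 33.0, "z": 2.0, "az": -7.9} 
{"x": 13.0, "y": 35.0, "z": 2.0, "az": -7.9}
```

Call:
jog_arm(rows=[{"x":25,"y":-28,"z":2,"az":-7.9},{"x":29,"y":-24,"z":2,"az":-7.8},{"x":32,"y":-20,"z":2,"az":-7.9},{"x":34,"y":-15,"z":2,"az":-7.9},{"x":36,"y":-11,"z":2,"az":-7.9},{"x":37,"y":-5,"z":2,"az":-7.8},{"x":37,"y":-1,"z":2,"az":-7.9},{"x":37,"y":5,"z":2,"az":-7.9}])

```text
invalid input
```

Call:
jog_arm(rows=[{"x":36,"y":10,"z":1,"az":-7.9},{"x":35,"y":15,"z":2,"az":-7.8},{"x":32,"y":19,"z":2,"az":-7.9},{"x":29,"y":23,"z":2,"az":-7.9},{"x":26,"y":28,"z":2,"az":-7.8},{"x":22,"y":30,"z":2,"az":-7.9},{"x":17,"y":33,"z":2,"az":-7.9},{"x":13,"y":35,"z":2,"az":-7.9}])

```text
invalid input
```

```bash
python3 - <<'E'
from station import bot
from h import *
c=bot.read_camera("wrist");o=bot.get_obs();pickle.dump(c,open("pics/wrist0.pkl","wb"))
cv2.imwrite("pics/wrist0.png",c["pixels"][:,:,::-1]);c.pop("pixels");print(c,o["eef_pos"],o["q"].round(2),qr(o["tool_rot"]).as_matrix().round(3))
C=np.array([.457,-.0786,0]);Rz=R.from_euler('z',np.radians(56))
print(proj(c,[C+[0,0,.065]]),proj(c,Rz.apply(circ(.039,.01))+C))
E
```

```text
{'vertical_fov': 58.96381146242726, 'cx': 318.9208368715213, 'cy': 196.93290235919778, 'dist_coeffs': array([-0.03039358,  0.        ,  0.        ,  0.        ,  0.        ]), 'world_from_camera': array([[ 0.34315433, -0.90241028, -0.26057779,  0.2980672 ],
       [-0.93927823, -0.33004818, -0.0939394 , -0.60998087],
       [-0.00123134,  0.27699076, -0.96087179,  0.37338314],
       [ 0.        ,  0.        ,  0.        ,  1.        ]])} [ 0.23113089 -0.63373133  0.23054325] [ 1.11  0.48  0.02  1.56 -0.01  1.11 -0.08] [[ 0.939  0.343 -0.001]
 [ 0.343 -0.939  0.001]
 [-0.    -0.001 -1.   ]]
[[-247.65488954 -318.65680498]] [[-207.7147511  -310.3013263 ]
 [-196.1544144  -234.40742393]
 [-151.20872374 -294.04976798]]
```

View pics/wrist0.png

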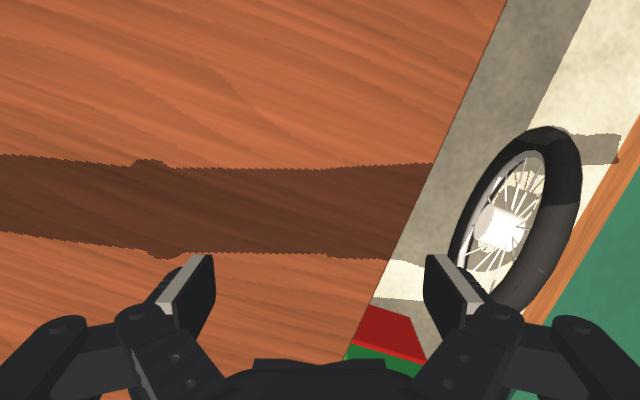

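The moves were refused, so this wrist picture shows only the start pose, with bare bench and the fingers at (190,290) and (450,290). I'll probably have to fill in every field.

Call:
jog_arm(rows=[{"fingers":85,"x":25,"y":-28,"z":2,"ax":0,"ay":0,"az":-7.9},{"fingers":85,"x":29,"y":-24,"z":2,"ax":0,"ay":0,"az":-7.8},{"fingers":85,"x":32,"y":-20,"z":2,"ax":0,"ay":0,"az":-7.9},{"fingers":85,"x":34,"y":-15,"z":2,"ax":0,"ay":0,"az":-7.9},{"fingers":85,"x":36,"y":-11,"z":2,"ax":0,"ay":0,"az":-7.9},{"fingers":85,"x":37,"y":-5,"z":2,"ax":0,"ay":0,"az":-7.8},{"fingers":85,"x":37,"y":-1,"z":2,"ax":0,"ay":0,"az":-7.9},{"fingers":85,"x":37,"y":5,"z":2,"ax":0,"ay":0,"az":-7.9}], force=60)

```text
t: 0.95
eef_pos: [0.3443, -0.3553, 0.2152]
tool_rot: [-0.0, 0.747, 0.665, -0.0]
contact_force: [0.7, 0.5, -0.5]
gripper_width: 0.992
grasp_force: 0.0
```

Call:
jog_arm(rows=[{"fingers":85,"x":36,"y":10,"z":1,"ax":0,"ay":0,"az":-7.9},{"fingers":85,"x":35,"y":15,"z":2,"ax":0,"ay":0,"az":-7.8},{"fingers":85,"x":32,"y":19,"z":2,"ax":0,"ay":0,"az":-7.9},{"fingers":85,"x":29,"y":23,"z":2,"ax":0,"ay":0,"az":-7.9},{"fingers":85,"x":26,"y":28,"z":2,"ax":0,"ay":0,"az":-7.8},{"fingers":85,"x":22,"y":30,"z":2,"ax":0,"ay":0,"az":-7.9},{"fingers":85,"x":17,"y":33,"z":2,"ax":0,"ay":0,"az":-7.9},{"fingers":85,"x":13,"y":35,"z":2,"ax":0,"ay":0,"az":-7.9}])

```text
t: 1.75
eef_pos: [0.4569, -0.0779, 0.2003]
tool_rot: [0.0, 0.29, 0.957, -0.0]
contact_force: [-0.1, -0.6, -0.4]
gripper_width: 0.991
grasp_force: 0.0
```

```bash
python3 - <<'E'
from station import bot
from h import *
c=bot.read_camera("wrist");o=bot.get_obs();pickle.dump(c,open("pics/wrist0.pkl","wb"))
cv2.imwrite("pics/wrist1.png",c["pixels"][:,:,::-1]);print(o["t"],o["eef_pos"],o["q"].round(2),qr(o["tool_rot"]).as_matrix().round(3))
C=np.array([.457,-.0786,0]);Rz=R.from_euler('z',np.radians(56))
print(proj(c,[C+[0,0,.065]]),proj(c,Rz.apply(circ(.039,.01))+C))
E
```

```text
1.8 [ 0.45906751 -0.07129521  0.20062117] [ 0.62  0.23 -0.67  2.04  0.17  0.93  0.85] [[-0.84   0.542  0.003]
 [ 0.542  0.84   0.003]
 [-0.     0.004 -1.   ]]
[[318.05577523 184.65773268]] [[358.82629393 170.95982226]
 [297.56592587 135.09554044]
 [298.24832223 204.16120387]]
```

View pics/wrist1.png

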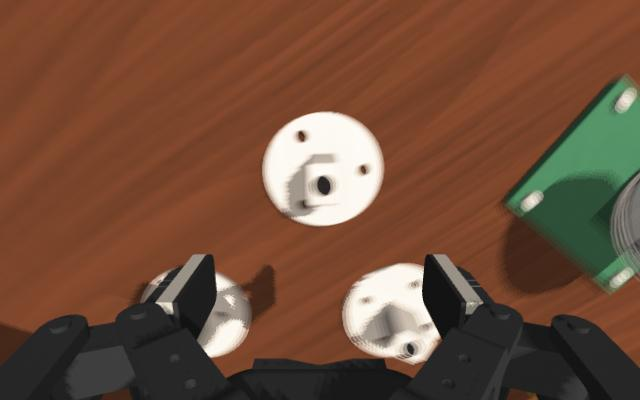

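The wrist view is blurred by motion, but it confirms adapter B: bore at (323,185) and holes at (302,136), (363,170) and (304,204). I'll take a still one.

```bash
python3 - <<'E'
from station import bot
from h import *
for i in range(3):c=bot.read_camera("wrist")
o=bot.get_obs();pickle.dump(c,open("pics/wrist0.pkl","wb"))
im=c["pixels"][100:240,250:400,::-1]
cv2.imwrite("pics/wrist2.png",cv2.resize(im,None,fx=4,fy=4,interpolation=cv2.INTER_CUBIC));print(o["t"],o["eef_pos"],o["q"].round(2),np.abs(o["joint_vel"]).max())
C=np.array([.457,-.0786,0]);Rz=R.from_euler('z',np.radians(56))
print(proj(c,[C+[0,0,.065]]),proj(c,Rz.apply(circ(.039,.01))+C))
E
```

```text
1.95 [ 0.45653697 -0.07859849  0.20010795] [ 0.63  0.23 -0.66  2.04  0.17  0.93  0.85] 0.035330315026772086
[[316.43521902 185.26497984]] [[357.37173702 171.49040828]
 [296.08947567 135.69285158]
 [296.87358045 204.70857604]]
```

View pics/wrist2.png

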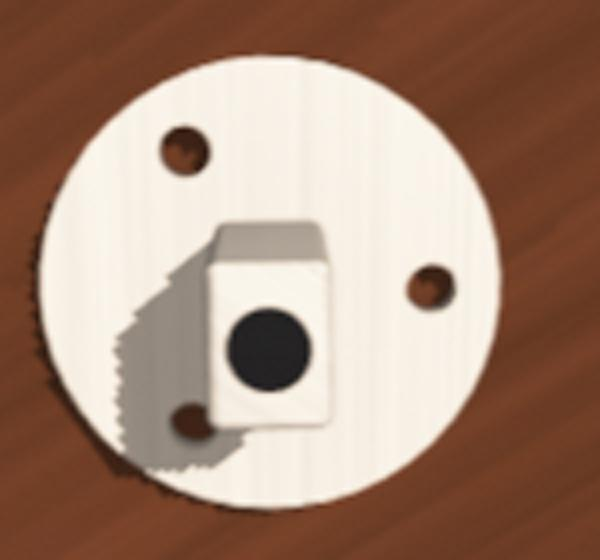

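The crop shows the bore at (269,350), holes at (185,151), (431,288) and (192,421), and the neck flats square to the jaws.

```bash
python3 - <<'E'
from h import *
c=ld("wrist")
px=(np.array([(269,350),(431,288),(185,151),(192,421)])+.5)/4-.5+[250,100]
def f(p):
    C=np.array([p[0],p[1],0]);P=np.vstack([C+[0,0,.065],R.from_euler('z',p[2]).apply(circ(.039,.01))+C])
    return (proj(c,P)-px).ravel()
q=least_squares(f,[.457,-.0786,1]);print(q.x,np.degrees(q.x[2]),f(q.x).round(1))
plan([q.x[0],q.x[1],.021],down(q.x[2]),8,1,2)
E
```

```text
[ 0.4579186  -0.07893519  0.99129817] 56.79720158017442 [-0.2 -0.7  0.2  0.3 -0.  -0.4 -0.   1. ]
{"x": -0.2, "y": 0.1, "z": 22.4, "az": -0.09} 
{"x": -0.2, "z": 22.4, "ay": -0.01, "az": -0.08} 
{"x": -0.1, "y": 0.1, "z": 22.4, "az": -0.09} 
{"x": -0.2, "y": 0.1, "z": 22.4, "ax": -0.01, "ay": -0.01, "az": -0.09} 
{"x": -0.2, "z": 22.3, "az": -0.08} 
{"x": -0.2, "y": 0.1, "z": 22.4, "az": -0.09} 
{"x": -0.1, "z": 22.4, "ay": -0.01, "az": -0.09} 
{"x": -0.2, "y": 0.1, "z": 22.4, "az": -0.08}
```

Call:
jog_arm(rows=[{"fingers":85,"x":-1.4,"y":0.5,"z":20,"ax":0,"ay":0,"az":-0.7},{"fingers":75,"x":0,"y":0,"z":30,"ax":0,"ay":0,"az":0},{"fingers":75,"x":0,"y":0,"z":30,"ax":0,"ay":0,"az":0},{"fingers":75,"x":0,"y":0,"z":30,"ax":0,"ay":0,"az":0},{"fingers":75,"x":0,"y":0,"z":30,"ax":0,"ay":0,"az":0},{"fingers":75,"x":0,"y":0,"z":20,"ax":0,"ay":0,"az":0},{"fingers":75,"x":0,"y":0,"z":14,"ax":0,"ay":0,"az":0},{"fingers":75,"x":0,"y":0,"z":5,"ax":0,"ay":0,"az":0}])

```text
t: 2.75
eef_pos: [0.4571, -0.0806, 0.0201]
tool_rot: [-0.001, 0.287, 0.958, -0.0]
contact_force: [-1.0, -0.8, -0.2]
gripper_width: 0.876
grasp_force: 0.0
```

Call:
jog_arm(rows=[{"fingers":75,"x":0,"y":0,"z":0,"ax":0,"ay":0,"az":0},{"fingers":20,"x":0,"y":0,"z":0,"ax":0,"ay":0,"az":0},{"fingers":20,"x":0,"y":0,"z":0,"ax":0,"ay":0,"az":0},{"fingers":20,"x":0,"y":0,"z":0,"ax":0,"ay":0,"az":0},{"fingers":20,"x":0,"y":0,"z":0,"ax":0,"ay":0,"az":0},{"fingers":20,"x":0,"y":0,"z":0,"ax":0,"ay":0,"az":0},{"fingers":20,"x":0,"y":0,"z":0,"ax":0,"ay":0,"az":0},{"fingers":20,"x":0,"y":0,"z":0,"ax":0,"ay":0,"az":0}], force=80)

```text
t: 3.55
eef_pos: [0.4587, -0.0797, 0.0222]
tool_rot: [0.001, 0.286, 0.958, -0.0]
contact_force: [-1.6, -0.2, 6.2]
gripper_width: 0.294
grasp_force: 78.5
```

```bash
cat >>h.py <<'E'
HUB=np.array([.6355,.1524,.115]);YAW=.3171
def hubpose(d,off=.0222,tx=0.,yaw=YAW,hub=HUB):
    "TCP pose with adapter underside d above hub face; adapter axis at tool x = tx; tool y = hub x"
    H=hubR(yaw).as_matrix();z=-H[:,2];y=H[:,0];T=R.from_matrix(np.c_[np.cross(y,z),y,z])
    return hub+H[:,2]*(d+off)-T.as_matrix()[:,0]*tx,T
E
python3 - <<'E'
from h import *
from station import bot
o=bot.get_obs();r0=qr(o["tool_rot"]);p0=o["eef_pos"];print(p0)
p1,r1=hubpose(.075);pl=p0+[0,0,.12]
for i,x in enumerate(rows(pl,r0,p1,r1,12,1,1)):print(x)
E
```

```text
[ 0.4587112  -0.07965992  0.02216731]
{'x': 0.8, 'y': 21.1, 'z': -4.7, 'ax': -2.4, 'ay': -0.8, 'az': 3.1}
{'x': 1.9, 'y': 21.2, 'z': -3.9, 'ax': -2.4, 'ay': -0.9, 'az': 3.2}
{'x': 3.0, 'y': 21.2, 'z': -3.1, 'ax': -2.4, 'ay': -0.8, 'az': 3.1}
{'x': 4.1, 'y': 21.1, 'z': -2.1, 'ax': -2.4, 'ay': -0.8, 'az': 3.2}
{'x': 5.3, 'y': 20.9, 'z': -1.4, 'ax': -2.4, 'ay': -0.9, 'az': 3.1}
{'x': 6.4, 'y': 20.7, 'z': -0.6, 'ax': -2.4, 'ay': -0.8, 'az': 3.2}
{'x': 7.5, 'y': 20.3, 'z': 0.1, 'ax': -2.4, 'ay': -0.8, 'az': 3.1}
{'x': 8.6, 'y': 19.8, 'z': 0.9, 'ax': -2.4, 'ay': -0.9, 'az': 3.1}
{'x': 9.7, 'y': 19.3, 'z': 1.6, 'ax': -2.4, 'ay': -0.8, 'az': 3.2}
{'x': 10.8, 'y': 18.6, 'z': 2.2, 'ax': -2.4, 'ay': -0.8, 'az': 3.1}
{'x': 11.8, 'y': 17.9, 'z': 2.8, 'ax': -2.4, 'ay': -0.9, 'az': 3.2}
{'x': 12.8, 'y': 17.1, 'z': 3.4, 'ax': -2.4, 'ay': -0.8, 'az': 3.1}
```

Call:
jog_arm(rows=[{"fingers":20,"x":0,"y":0,"z":-5,"ax":0,"ay":0,"az":0},{"fingers":20,"x":0,"y":0,"z":-10,"ax":0,"ay":0,"az":0},{"fingers":20,"x":0,"y":0,"z":-15,"ax":0,"ay":0,"az":0},{"fingers":20,"x":0,"y":0,"z":-20,"ax":0,"ay":0,"az":0},{"fingers":20,"x":0,"y":0,"z":-20,"ax":0,"ay":0,"az":0},{"fingers":20,"x":0,"y":0,"z":-20,"ax":0,"ay":0,"az":0},{"fingers":20,"x":0,"y":0,"z":-20,"ax":0,"ay":0,"az":0},{"fingers":20,"x":0,"y":0,"z":-10,"ax":0,"ay":0,"az":0}])

```text
t: 4.35
eef_pos: [0.4586, -0.0796, 0.1432]
tool_rot: [0.001, 0.286, 0.958, 0.0]
contact_force: [1.4, -0.3, -3.1]
gripper_width: 0.295
grasp_force: 78.6
```

Call:
jog_arm(rows=[{"fingers":20,"x":0.8,"y":21.1,"z":-4.7,"ax":-2.4,"ay":-0.8,"az":3.1},{"fingers":20,"x":1.9,"y":21.2,"z":-3.9,"ax":-2.4,"ay":-0.9,"az":3.2},{"fingers":20,"x":3.0,"y":21.2,"z":-3.1,"ax":-2.4,"ay":-0.8,"az":3.1},{"fingers":20,"x":4.1,"y":21.1,"z":-2.1,"ax":-2.4,"ay":-0.8,"az":3.2},{"fingers":20,"x":5.3,"y":20.9,"z":-1.4,"ax":-2.4,"ay":-0.9,"az":3.1},{"fingers":20,"x":6.4,"y":20.7,"z":-0.6,"ax":-2.4,"ay":-0.8,"az":3.2},{"fingers":20,"x":7.5,"y":20.3,"z":0.1,"ax":-2.4,"ay":-0.8,"az":3.1},{"fingers":20,"x":8.6,"y":19.8,"z":0.9,"ax":-2.4,"ay":-0.9,"az":3.1}])

```text
t: 5.15
eef_pos: [0.5449, 0.0653, 0.1792]
tool_rot: [0.103, 0.483, 0.858, 0.142]
contact_force: [0.5, 0.6, -3.0]
gripper_width: 0.294
grasp_force: 78.7
```

Call:
jog_arm(rows=[{"fingers":20,"x":9.7,"y":19.3,"z":1.6,"ax":-2.4,"ay":-0.8,"az":3.2},{"fingers":20,"x":10.8,"y":18.6,"z":2.2,"ax":-2.4,"ay":-0.8,"az":3.1},{"fingers":20,"x":11.8,"y":17.9,"z":2.8,"ax":-2.4,"ay":-0.9,"az":3.2},{"fingers":20,"x":12.8,"y":17.1,"z":3.4,"ax":-2.4,"ay":-0.8,"az":3.1},{"fingers":20,"x":0,"y":0,"z":0,"ax":0,"ay":0,"az":0},{"fingers":20,"x":0,"y":0,"z":0,"ax":0,"ay":0,"az":0},{"fingers":20,"x":0,"y":0,"z":0,"ax":0,"ay":0,"az":0},{"fingers":20,"x":0,"y":0,"z":0,"ax":0,"ay":0,"az":0}])

```text
t: 5.95
eef_pos: [0.5887, 0.1357, 0.1979]
tool_rot: [0.151, 0.568, 0.782, 0.209]
contact_force: [0.7, -0.2, -3.0]
gripper_width: 0.294
grasp_force: 78.8
```

```bash
python3 - <<'E'
from station import bot
from h import *
for n in ["side","scene"]:
    c=bot.read_camera(n);pickle.dump(c,open(f"pics/{n}1.pkl","wb"))
    cv2.imwrite(f"pics/{n}1.png",c["pixels"][:,:,::-1])
o=bot.get_obs();p,r=hubpose(.075);T=qr(o["tool_rot"])
print(o["t"],o["q"].round(2),"err in tool mm",T.inv().apply(p-o["eef_pos"])*1000,np.degrees((T.inv()*r).as_rotvec()))
s,c=[cv2.imread(f"pics/{n}1.png") for n in("side","scene")]
f=lambda i,x,y,w,h,k:cv2.resize(i[y:y+h,x:x+w],None,fx=k,fy=k,interpolation=cv2.INTER_CUBIC)
a=f(s,220,90,100,130,4);b=f(c,350,130,100,130,4)
cv2.imwrite("pics/m3.png",np.hstack([a,b]))
E
```

```text
6.05 [ 0.04  0.23 -0.41  2.14  0.38  0.29 -0.37] err in tool mm [ 1.14813229  1.2938247  -0.56985782] [-0.11661953 -0.00069132 -0.12999055]
```

View pics/m3.png

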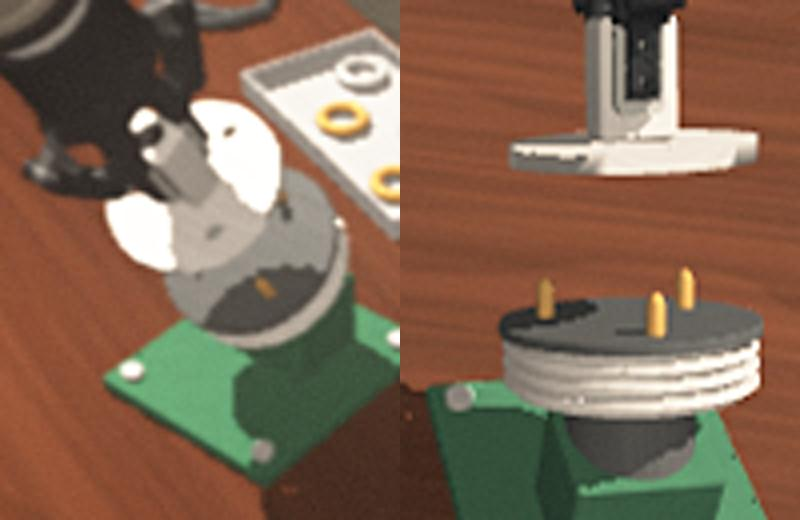

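The adapter is held square above the studs. In the side view its holes show at crop (229,131) and (214,232). I'll compare those with the prediction from the arm pose.

```bash
python3 - <<'E'
from h import *
from station import bot
c=pickle.load(open("pics/side1.pkl","rb"));o=bot.get_obs();T=qr(o["tool_rot"]);p=o["eef_pos"]
A=T*R.from_matrix(np.array([[0,1,0],[1,0,0],[0,0,-1.]]).T)  # adapter x=tool y, y=tool x, z=-tool z
P=lambda tx,off:A.apply(circ(.039,.010-off)+[0,tx,0])+p
for tx in(0,.002):print(tx,((proj(c,P(tx,.0222))-[220,90]+.5)*4-.5).round(1))
S=hubR(YAW).apply(circ(.039,.018))+HUB;print("tips",((proj(c,S)-[220,90]+.5)*4-.5).round(1))
p1,r1=hubpose(.024)
plan(p1,r1,8,1,1)
E
```

```text
0 [[230.9 130.5]
 [135.7 187.5]
 [216.1 231.3]]
0.002 [[228.5 129.3]
 [133.4 186.3]
 [213.7 230. ]]
tips [[273.  181.1]
 [183.  234.7]
 [260.4 277.2]]
{"x": 0.1, "y": 0.2, "z": 6.3} 
{"x": 0.2, "y": 0.1, "z": 6.3} 
{"x": 0.1, "y": 0.2, "z": 6.3} 
{"x": 0.2, "y": 0.2, "z": 6.3, "ax": -0.1, "az": -0.1} 
{"x": 0.1, "y": 0.2, "z": 6.3} 
{"x": 0.2, "y": 0.1, "z": 6.3} 
{"x": 0.1, "y": 0.2, "z": 6.3} 
{"x": 0.1, "y": 0.2, "z": 6.3}
```

The holes match with the adapter sitting about 1 mm along tool +x. So x needs no change and y needs +1.3.

Call:
jog_arm(rows=[{"fingers":20,"x":0,"y":1.3,"z":5,"ax":-0.1,"ay":0,"az":-0.1},{"fingers":20,"x":0,"y":0,"z":8,"ax":0,"ay":0,"az":0},{"fingers":20,"x":0,"y":0,"z":10,"ax":0,"ay":0,"az":0},{"fingers":20,"x":0,"y":0,"z":10,"ax":0,"ay":0,"az":0},{"fingers":20,"x":0,"y":0,"z":10,"ax":0,"ay":0,"az":0},{"fingers":20,"x":0,"y":0,"z":7,"ax":0,"ay":0,"az":0},{"fingers":20,"x":0,"y":0,"z":0,"ax":0,"ay":0,"az":0},{"fingers":20,"x":0,"y":0,"z":0,"ax":0,"ay":0,"az":0}])

```text
t: 6.85
eef_pos: [0.6136, 0.1457, 0.1554]
tool_rot: [0.151, 0.566, 0.783, 0.21]
contact_force: [-0.5, 0.1, -1.9]
gripper_width: 0.294
grasp_force: 78.7
```

```bash
python3 - <<'E'
from station import bot
from h import *
for n in ["side","scene"]:
    c=bot.read_camera(n);pickle.dump(c,open(f"pics/{n}1.pkl","wb"))
    cv2.imwrite(f"pics/{n}1.png",c["pixels"][:,:,::-1])
o=bot.get_obs();p,r=hubpose(0,tx=.0011);T=qr(o["tool_rot"])
print(o["t"],o["q"].round(2),o["contact_force"],"err in tool mm",T.inv().apply(p-o["eef_pos"])*1000,np.degrees((T.inv()*r).as_rotvec()))
s,c=[cv2.imread(f"pics/{n}1.png") for n in("side","scene")]
f=lambda i,x,y,w,h,k:cv2.resize(i[y:y+h,x:x+w],None,fx=k,fy=k,interpolation=cv2.INTER_CUBIC)
a=f(s,230,110,80,110,5);b=f(c,365,150,80,110,5)
cv2.imwrite("pics/m4.png",np.hstack([a,b]))
E
```

```text
6.95 [-0.09  0.32 -0.29  2.13  0.52  0.2  -0.51] [ 0.39638111 -0.76688183 -2.22361785] err in tool mm [-1.41911786 -0.75013522 24.67788971] [ 0.05212428 -0.06070238  0.06904749]
```

View pics/m4.png

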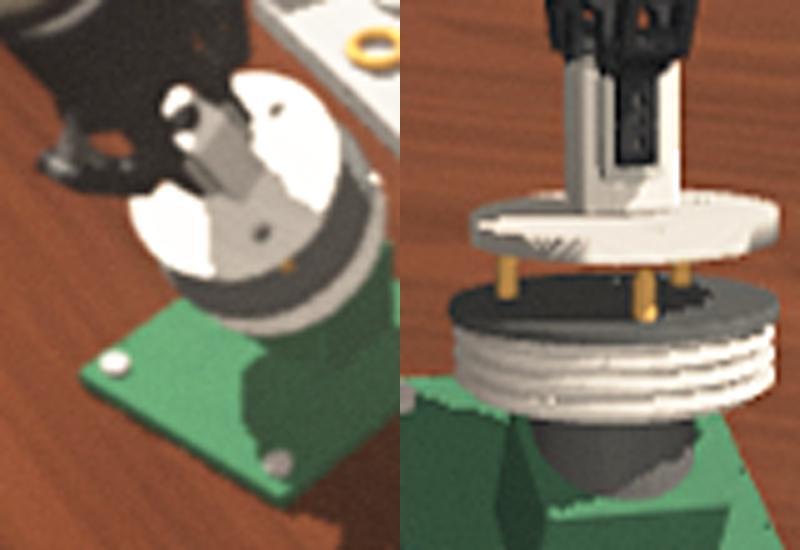

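```bash
python3 - <<'E'
from station import bot
from h import *
o=bot.get_obs();T=qr(o["tool_rot"]);c=pickle.load(open("pics/scene1.pkl","rb"));s=pickle.load(open("pics/side1.pkl","rb"))
print(o["q"].round(4),o["joint_vel"].round(3))
A=T*R.from_matrix(np.array([[0,1,0],[1,0,0],[0,0,-1.]]).T)
th=np.linspace(0,6.283,200)
ring=lambda r,z:np.c_[r*np.cos(th),r*np.sin(th),z+0*th]
for tx in(0,.0011,.002):
    u=(proj(c,np.vstack([A.apply(ring(.055,z-.0222)+[0,tx,0])+o["eef_pos"] for z in(0,.01)]))-[365,150]+.5)*5-.5+[400,0]
    h=(proj(s,A.apply(circ(.039,.010-.0222)+[0,tx,0])+o["eef_pos"])-[230,110]+.5)*5-.5
    print(tx,"disc x",u[:,0].min(),u[:,0].max(),"holes side",h.round(0).tolist())
u=(proj(c,hubR(YAW).apply(ring(.06,0))+HUB)-[365,150]+.5)*5-.5+[400,0];print("hub",u[:,0].min(),u[:,0].max())
E
```

```text
[-0.0884  0.3216 -0.2892  2.1305  0.5237  0.2016 -0.5086] [ 0.005 -0.008 -0.002  0.    -0.002  0.    -0.001]
0 disc x 462.025690873137 770.913635158925 holes side [[279.0, 109.0], [165.0, 177.0], [263.0, 231.0]]
0.0011 disc x 464.9413788224906 773.8995326065055 holes side [[277.0, 108.0], [163.0, 176.0], [261.0, 230.0]]
0.002 disc x 467.326480996996 776.3420893307717 holes side [[276.0, 108.0], [162.0, 176.0], [260.0, 229.0]]
hub 449.4505705109303 783.5827082346669
```

Call:
jog_arm(rows=[{"fingers":20,"x":-1.7,"y":-0.7,"z":0,"ax":0,"ay":0,"az":0},{"fingers":20,"x":0,"y":0,"z":1,"ax":0,"ay":0,"az":0},{"fingers":20,"x":0,"y":0,"z":2,"ax":0,"ay":0,"az":0},{"fingers":20,"x":0,"y":0,"z":2,"ax":0,"ay":0,"az":0},{"fingers":20,"x":0,"y":0,"z":2,"ax":0,"ay":0,"az":0},{"fingers":20,"x":0,"y":0,"z":2,"ax":0,"ay":0,"az":0},{"fingers":20,"x":0,"y":0,"z":2,"ax":0,"ay":0,"az":0},{"fingers":20,"x":0,"y":0,"z":0,"ax":0,"ay":0,"az":0}])

```text
t: 7.75
eef_pos: [0.6188, 0.1454, 0.1453]
tool_rot: [0.151, 0.566, 0.783, 0.21]
contact_force: [-0.5, -0.2, -3.4]
gripper_width: 0.295
grasp_force: 78.8
```

```bash
cat > st.py <<'E'
from station import bot
from h import *
o=bot.get_obs();p,r=hubpose(0,tx=.0015);T=qr(o["tool_rot"])
print(o["t"],o["q"].round(3),"F tool",T.inv().apply(o["contact_force"]).round(1),"err mm",(T.inv().apply(p-o["eef_pos"])*1000).round(2),np.degrees((T.inv()*r).as_rotvec()).round(2))
E
python3 st.py
```

```text
7.75 [-0.095  0.346 -0.279  2.127  0.578  0.185 -0.558] F tool [-0.  -2.2  2.6] err mm [-0.12  0.47 13.11] [-0.01 -0.07  0.06]
```

Call:
jog_arm(rows=[{"fingers":20,"x":0,"y":0.4,"z":1,"ax":0,"ay":0,"az":0},{"fingers":20,"x":0,"y":0,"z":1.5,"ax":0,"ay":0,"az":0},{"fingers":20,"x":0,"y":0,"z":1.5,"ax":0,"ay":0,"az":0},{"fingers":20,"x":0,"y":0,"z":1.5,"ax":0,"ay":0,"az":0},{"fingers":20,"x":0,"y":0,"z":1.5,"ax":0,"ay":0,"az":0},{"fingers":20,"x":0,"y":0,"z":0,"ax":0,"ay":0,"az":0},{"fingers":20,"x":0,"y":0,"z":0,"ax":0,"ay":0,"az":0},{"fingers":20,"x":0,"y":0,"z":0,"ax":0,"ay":0,"az":0}])

```text
t: 8.55
eef_pos: [0.6223, 0.1464, 0.1396]
tool_rot: [0.152, 0.566, 0.783, 0.21]
contact_force: [-1.6, -0.7, -5.0]
gripper_width: 0.295
grasp_force: 78.9
```

```bash
python3 st.py
```

```text
8.55 [-0.092  0.361 -0.283  2.122  0.631  0.179 -0.608] F tool [-0.2 -4.   3.5] err mm [0.12 0.17 6.31] [-0.01 -0.05  0.06]
```

Call:
jog_arm(rows=[{"fingers":20,"x":0,"y":0,"z":1,"ax":0,"ay":0,"az":0},{"fingers":20,"x":0,"y":0,"z":1,"ax":0,"ay":0,"az":0},{"fingers":20,"x":0,"y":0,"z":1,"ax":0,"ay":0,"az":0},{"fingers":20,"x":0,"y":0,"z":1,"ax":0,"ay":0,"az":0},{"fingers":20,"x":0,"y":0,"z":1,"ax":0,"ay":0,"az":0},{"fingers":20,"x":0,"y":0,"z":0,"ax":0,"ay":0,"az":0},{"fingers":20,"x":0,"y":0,"z":0,"ax":0,"ay":0,"az":0},{"fingers":20,"x":0,"y":0,"z":0,"ax":0,"ay":0,"az":0}])

```text
t: 9.35
eef_pos: [0.6246, 0.147, 0.1355]
tool_rot: [0.152, 0.566, 0.783, 0.21]
contact_force: [-5.5, -3.7, 0.4]
gripper_width: 0.292
grasp_force: 79.4
```

```bash
python3 st.py
```

```text
9.35 [-0.085  0.372 -0.293  2.119  0.682  0.177 -0.657] F tool [-1.8 -5.3 -3.5] err mm [0.21 0.14 1.51] [-0.   -0.03  0.06]
```

Call:
jog_arm(rows=[{"fingers":20,"x":0,"y":0,"z":0.7,"ax":0,"ay":0,"az":0},{"fingers":20,"x":0,"y":0,"z":0.7,"ax":0,"ay":0,"az":0},{"fingers":20,"x":0,"y":0,"z":0.6,"ax":0,"ay":0,"az":0},{"fingers":20,"x":0,"y":0,"z":0,"ax":0,"ay":0,"az":0},{"fingers":20,"x":0,"y":0,"z":0,"ax":0,"ay":0,"az":0},{"fingers":20,"x":0,"y":0,"z":0,"ax":0,"ay":0,"az":0},{"fingers":20,"x":0,"y":0,"z":0,"ax":0,"ay":0,"az":0},{"fingers":20,"x":0,"y":0,"z":0,"ax":0,"ay":0,"az":0}])

```text
t: 10.15
eef_pos: [0.6247, 0.147, 0.1353]
tool_rot: [0.152, 0.566, 0.783, 0.21]
contact_force: [-25.5, -9.4, 25.1]
gripper_width: 0.293
grasp_force: 83.9
```

```bash
python3 - <<'E'
exec(open("st.py").read())
s,c=[bot.read_camera(n)["pixels"][:,:,::-1] for n in("side","scene")]
f=lambda i,x,y,w,h,k:cv2.resize(i[y:y+h,x:x+w],None,fx=k,fy=k,interpolation=cv2.INTER_CUBIC)
cv2.imwrite("pics/m5.png",np.hstack([f(s,230,110,80,110,5),f(c,365,150,80,110,5)]))
E
```

```text
10.15 [-0.082  0.373 -0.298  2.12   0.704  0.178 -0.678] F tool [ -1.  -10.9 -35.3] err mm [0.24 0.16 1.39] [0.05 0.04 0.08]
```

View pics/m5.png

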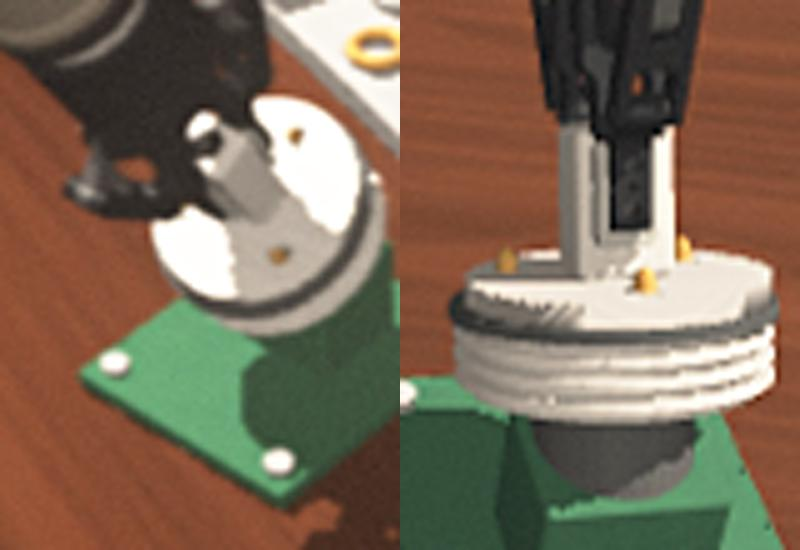

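All three studs stand through the holes and the disc lies on the face: 35 N of push and no further travel. I'll ease off, open and withdraw.

Call:
jog_arm(rows=[{"fingers":20,"x":0,"y":0,"z":-0.8,"ax":0,"ay":0,"az":0},{"fingers":20,"x":0,"y":0,"z":-0.6,"ax":0,"ay":0,"az":0},{"fingers":60,"x":0,"y":0,"z":0,"ax":0,"ay":0,"az":0},{"fingers":60,"x":0,"y":0,"z":0,"ax":0,"ay":0,"az":0},{"fingers":60,"x":0,"y":0,"z":0,"ax":0,"ay":0,"az":0},{"fingers":60,"x":0,"y":0,"z":0,"ax":0,"ay":0,"az":0},{"fingers":60,"x":0,"y":0,"z":0,"ax":0,"ay":0,"az":0},{"fingers":60,"x":0,"y":0,"z":0,"ax":0,"ay":0,"az":0}])

```text
t: 11.05
eef_pos: [0.6253, 0.1476, 0.1351]
tool_rot: [0.152, 0.566, 0.783, 0.21]
contact_force: [0.4, -0.3, -0.5]
gripper_width: 0.704
grasp_force: 0.0
```

Call:
jog_arm(rows=[{"fingers":60,"x":0,"y":0,"z":-5,"ax":0,"ay":0,"az":0},{"fingers":60,"x":0,"y":0,"z":-10,"ax":0,"ay":0,"az":0},{"fingers":60,"x":0,"y":0,"z":-15,"ax":0,"ay":0,"az":0},{"fingers":60,"x":0,"y":0,"z":-20,"ax":0,"ay":0,"az":0},{"fingers":60,"x":0,"y":0,"z":-20,"ax":0,"ay":0,"az":0},{"fingers":60,"x":0,"y":0,"z":-20,"ax":0,"ay":0,"az":0},{"fingers":60,"x":0,"y":0,"z":-15,"ax":0,"ay":0,"az":0},{"fingers":60,"x":0,"y":0,"z":0,"ax":0,"ay":0,"az":0}])

```text
t: 11.85
eef_pos: [0.5756, 0.1307, 0.2281]
tool_rot: [0.153, 0.566, 0.782, 0.211]
contact_force: [0.0, -0.1, -0.8]
gripper_width: 0.703
grasp_force: 0.0
```

```bash
python3 - <<'E'
exec(open("st.py").read())
for i in range(4):s,c=[bot.read_camera(n)["pixels"][:,:,::-1] for n in("side","scene")]
f=lambda i,x,y,w,h,k:cv2.resize(i[y:y+h,x:x+w],None,fx=k,fy=k,interpolation=cv2.INTER_CUBIC)
cv2.imwrite("pics/m6.png",np.hstack([f(s,230,110,80,110,5),f(c,365,150,80,110,5)]))
E
```

```text
11.85 [ 0.26   0.181 -0.646  2.135  0.369  0.353 -0.345] F tool [-0.1 -0.4  0.7] err mm [  0.43  -1.76 107.56] [0.2  0.02 0.06]
```

View pics/m6.png

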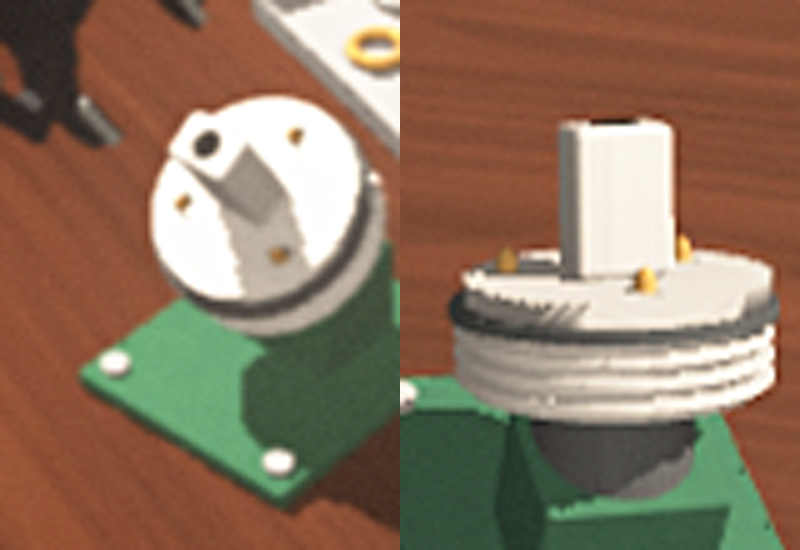

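The adapter is flush, with its studs showing at (295,135), (183,203) and (280,256), and the gripper is clear.

```bash
python3 -c "
from station import bot
print(bot.hand_in())"
```

```text
the job is handed in; nothing more can be done
None
```

Adapter B, the one with three holes at 39 mm radius, is on the hub, neck outward and flush on the face. It has been released with the gripper clear, and the job was handed in at about 12 s of the 38 s limit.

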